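# Clamp the disc on the spin rig and start it

## Robot

A 7-joint arm with a two-finger parallel gripper is mounted at the origin on the work surface. World frame = base frame: x ahead of the robot, y to its left, z up, the work surface at z = 0. Lengths are in mm, angles in rad, forces in N, time in s.
With the tool pointing down it reaches from about 425 to 925 mm from the base axis. Payload 6.8 kg.
Tool frame: the origin (TCP) lies at the centre of the arm's flange, where the gripper is bolted on; the fingertips stand 173 mm ahead of it and the grasp point (between the pads) lies 155 mm ahead of it; z points along the fingers, y is the line along which they close (so a half turn about z gives the same grasp; the last joint's range is limited). The gripper opens to 85 mm and grips with 20 to 120 N. Pads are 22 mm wide; open, the fingers measure 114 mm over their backs; the gripper's body (76 mm by 85 mm) begins 54 mm behind the grasp point. The pads swing forward as they close: fully open they stand 13 mm farther back than shut.
Start: joints at [-1.382, 0.477, 0.022, 1.555, -0.011, 1.109, -0.083], TCP at [197.409, 645.501, 404.708] pointing down, gripper open.
Joint ranges: [-2.96, 2.96], [-0.34, 2.1], [-1.41, 1.46], [0.24, 2.44], [-1.37, 4.51], [0.17, 1.92], [-2.96, 2.96]. Speed limits (rad/s): [2.39, 2.39, 3.14, 3.14, 3.14, 3.14, 3.14].

## Interface

Orientations are given as a rotation vector (axis times angle).
In Python, from cell import robot, eyes gives the robot as it stands (robot), with the cameras (eyes).
- The arm moves only by the shell command python3 jog.py [FORCE], which reads ROWS from standard input. ROWS is a JSON list of rows, 1 to 10 of them, each written [opening, [dx, dy, dz], [rx, ry, rz]]: the opening from 0.0 (shut) to 1.0 (fully open), then dx, dy, dz in mm, then a rotation vector rx, ry, rz in rad; each row is the pose to reach, as a shift and turn from the pose commanded when the command began, along the tool's axes at that moment; what a row does not reach only later rows make up. A row lasts 1/12 s, in which the tool goes at most 41.7 mm and 0.125 rad, less where a joint would pass 70% of its speed; a pose out of reach is approached as far as the arm can. The fingers move at their own pace and stop on an object; FORCE is the grip in N (left out, the last holds). Time passes only in rows, so rows that do not move let the fingers close. It prints the time, the measured TCP pose, the force, the opening and the grip force at its end. Input that does not fit is refused with a message, and nothing moves.
- robot.state(): the state, without advancing time (a new reading comes with each control period).
- eyes.grab_frame(name): name is "scene" or "side" or "wrist"; returns a dict with "pixels" (384x512x3 uint8, red, green, blue), "fx", "fy", "cx", "cy" (pixels), "world_from_camera" (4x4, takes a point from camera to world coordinates). Camera axes: x right, y up, looking along -z (the intrinsics and any distortion apply to the point x, -y, -z); pixel columns grow to the right and rows downward; lengths in mm; the calibration is good to about 2 mm. A picture is of the moment at which its call begins. There is no depth.
- robot.sign_off(): hands the job in; it is judged then, once.
The state is a dict: "clock": time; "qpos": joint angles; "qd": joint speeds; "joint_torque": joint torques, N m; "tool_pos": TCP position; "ee_rot": TCP orientation; "force": force on the tool from outside, world axes, zero at the start; "wrist_torque": the same for the moment, N m; "gripper_width": opening from 0.0 (shut) to 1.0 (fully open); "finger_force": force on a finger pad.
Only numpy, scipy, OpenCV 4.12 (cv2) and the standard library are available. Lean on these libraries where they do the work, as an engineer would, in place of code of your own. Each camera call takes 0.05 s, during which the arm holds its last target. There are 200 camera calls.

## Task

Clamp the steel disc on the black-based spin rig: turn the wing nut on top clockwise, seen from above, all the way to its stop. The turntable spins freely with the nut unless you press it straight down onto its brake while you turn, so press just firmly enough and do not lean hard on the bearing. When the nut is home, flip the guard on the small console up and over until it stays open, press the button beneath it fully in, and let go; leave the other things on the bench where they are.

Things in the scene. Friction and masses are not known exactly. Their poses are not given: they have to be found in the camera images.
- rig: Spin rig's fixed part: round black base (200 mm diameter, 14 mm thick) with an aluminium drum, 140 mm diameter, to 44 mm high, and a black rubber brake ring on the drum under the turntable. Origin: underside centre of the base, on the vertical turning axis; z up. A force above 45 N between turntable and brake ring overloads the bearing and spoils the run.
- turntable: Aluminium turntable, 170 mm diameter, top 71 mm above the bench, with the steel disc (132 mm, top at 83 mm). Origin on the axis at bench level. Turns almost freely, and sinks with the nut on a soft spring (push 3.5 N to begin, 7.5 N at 13 mm) till it sits on the brake: 3 to 13 mm down, differs each run, felt as a sharp rise of force. A total push of 12 to 20 N then keeps it from turning.
- clamp_nut_grip (a point): Middle of the wing nut's black grip bar, on the turning axis, 117 mm above the bench when not pressed. Bar: 75 mm long (its x), 14 mm thick (y), 28 mm high (z); pinch it across the 14 mm from above. Under it a 14 mm stem, 12 mm long, then a 44 mm flange on the steel disc, whose top is 34 mm below this point. The flange's dark tab (under the bar's +x end) meets the disc's small block at the stop.
- clamp_nut (a joint): Angle of the nut relative to the turntable, rad, growing clockwise seen from above: starts at 0 to 0.4, 2.6 is its hard stop (home). Turning it takes 0.2 N m of torque; it stays where it is left. It does not grow if nut and turntable turn together.
- guard_handle (a point): Centre of the guard's handle: a round bar 12 mm in diameter and 36 mm long (along its own y), 25 mm above the flat guard plate (98 x 92 x 4 mm), near the plate's free edge on the robot's side, standing on a 20 mm wide web. It can be pinched on its two ends, 36 mm apart, from above, and swivels between the finger pads as the guard swings.
- guard_hinge (a point): Middle of the guard's hinge line on the console (fixed; axes: x away from the console's front, y along the hinge, z up). Closed, the handle's centre is at x -88 mm, z +27 mm from here; the hinge is 89 mm above the bench, the console box 150 x 140 mm and 60 mm high, extending from 125 mm before the hinge to 25 mm behind.
- start_guard (a joint): Guard angle, rad: 0 closed (flat over the button), grows as the handle goes up and over, away from the robot; 1.95 is the open stop. It falls shut if let go before upright (about 1.5) and stays by its weight past that. The guard weighs 80 g.
- start_button_top (a point): Centre of the top face of the grey push button, 32 mm in diameter, 54 mm on the robot's side of the hinge and 7 mm below it, under the closed guard, between two cheeks 81 mm apart. Pressed straight down.
- start_button (a joint): Button travel, m: 0 up, 0.006 fully in (takes 5 N); springs back.
- cylinder: Bystander: aluminium cylinder with knurled bands, 60 mm diameter, 70 mm high; origin under its centre.
- case: Bystander: small beige instrument case 50 x 70 x 45 mm; origin under its centre.
- spare_disc: Bystander: spare steel disc 70 mm diameter, 16 mm thick, lying flat; origin under its centre.

How it is judged (in metres and radians):
On the way, in this order (a step that is already met when the one before it is completed fails the run):
1. the wing nut is turned clockwise to its stop (within 0.15 rad) (value of joint clamp_nut above 2.45 rad), for 0.1 s.
2. then the guard is flipped up past upright (value of joint start_guard above 1.65 rad), for 0.3 s.
3. then the button is pressed in (value of joint start_button above 0.0045 m), for 0.05 s.
At the end, for the whole second after the job is handed in: The wing nut is at its stop (within 0.15 rad), the guard stands open by itself (beyond 1.65 rad) and the button has sprung back (less than 2 mm in) (value of joint clamp_nut above 2.45 rad and value of joint start_guard above 1.65 rad and value of joint start_button below 0.002 m); the robot touches nothing.
It fails at once if the turntable is pushed on its brake with more than 45 N (contact force between turntable and rig above 45 N).
It fails at once if a bystander is moved by more than 30 mm (distance of any of cylinder, case, spare_disc from where it was at the start of the episode above 0.03 m).
It also fails if it takes over 61 s, if anything falls off the work surface, if the arm or the gripper's body presses on something with over 40 N, if the wrist force passes 120 N, or if a joint passes its speed limit or range.

## Working session

There is one attempt and no reset: what is moved stays moved. The work goes in short steps, Python scripts to look and compute and a shell command to move; the robot and the scene stay as the last step left them, time stands still between calls to the robot, and variables do not carry over. Pictures are saved under pics/ and viewed, at most 11 in all, crops included, and the job is handed in when it is done.

```bash
ls; mkdir -p pics
python3 - <<'E'
from cell import robot, eyes
import cv2,numpy as np
s=robot.state();print(s['clock'],s['tool_pos'],s['ee_rot'],s['gripper_width'],s['force'])
for n in("scene","side","wrist"):
    f=eyes.grab_frame(n);np.save(f'pics/{n}0.npy',f['pixels']);cv2.imwrite(f'pics/{n}0.png',f['pixels'][:,:,::-1])
    print(n,f['fx'],f['fy'],f['cx'],f['cy'],[k for k in f],np.round(f['world_from_camera'],3).tolist())
E
```

```text
cell.py
jog.py
pics
0.0 [197.32903327 645.21585037 403.72595133] [-4.64457223e-01 -3.10690805e+00  2.86805191e-03] 1.0023897781111897 [0.28834751 0.50411509 0.60542439]
scene 387.4560200420031 387.4560200420031 250.4683804925512 195.42835572644998 ['pixels', 'fx', 'fy', 'cx', 'cy', 'world_from_camera'] [[0.758, -0.382, 0.528, 987.804], [0.652, 0.457, -0.605, -473.998], [-0.01, 0.803, 0.596, 552.631], [0.0, 0.0, 0.0, 1.0]]
side 387.54524318924854 387.54524318924854 256.71998735324814 183.13334569459317 ['pixels', 'fx', 'fy', 'cx', 'cy', 'world_from_camera'] [[-0.746, 0.345, -0.57, 87.272], [-0.666, -0.376, 0.644, 550.626], [0.008, 0.86, 0.511, 532.391], [0.0, 0.0, 0.0, 1.0]]
wrist 287.7552486539265 287.7552486539265 258.662338485854 188.7650719635731 ['pixels', 'fx', 'fy', 'cx', 'cy', 'world_from_camera'] [[0.293, -0.913, -0.285, 124.796], [0.956, 0.279, 0.089, 668.604], [-0.002, -0.299, 0.954, 373.151], [0.0, 0.0, 0.0, 1.0]]
```

View pics/scene0.png

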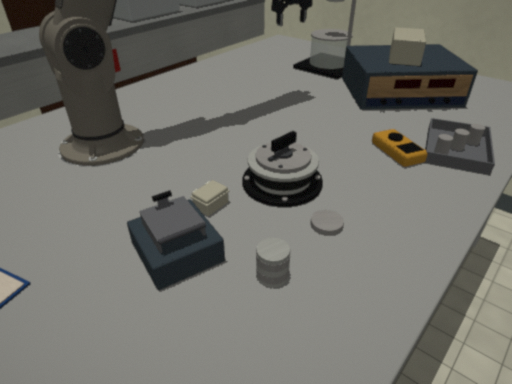

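View pics/side0.png

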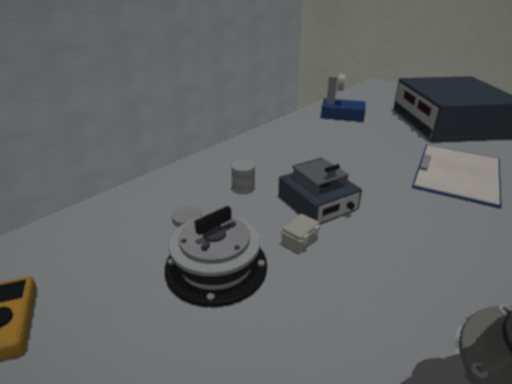

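Scene: rig at about (283,180) with its bar at (285,142), and console at (175,240) with its handle at (162,196). Side: rig at (215,255) with its bar at (213,220), and console at (320,190) with its handle at (332,168). I'll zoom in on the bar and handle in both views.

Run:
```python
import numpy as np,cv2
def crop(n,u,v,s=4,w=100,h=75):
    p=np.load(f'pics/{n}0.npy')[v:v+h,u:u+w,::-1]
    p=cv2.convertScaleAbs(p,alpha=1.5,beta=10)
    p=cv2.resize(p,None,fx=s,fy=s,interpolation=cv2.INTER_NEAREST)
    for i in range(0,w,20):cv2.putText(p,str(u+i),(i*s,8),0,.3,(0,255,255));cv2.line(p,(i*s,10),(i*s,16),(0,255,255))
    for i in range(0,h,15):cv2.putText(p,str(v+i),(0,i*s+4),0,.3,(0,255,0));cv2.line(p,(20,i*s),(26,i*s),(0,255,0))
    return p
a=np.hstack([crop('scene',235,125),crop('scene',125,185)]);b=np.hstack([crop('side',165,200),crop('side',272,150)])
cv2.imwrite('pics/z.png',np.vstack([a,b]))
```

```text
(no output)
```

View pics/z.png

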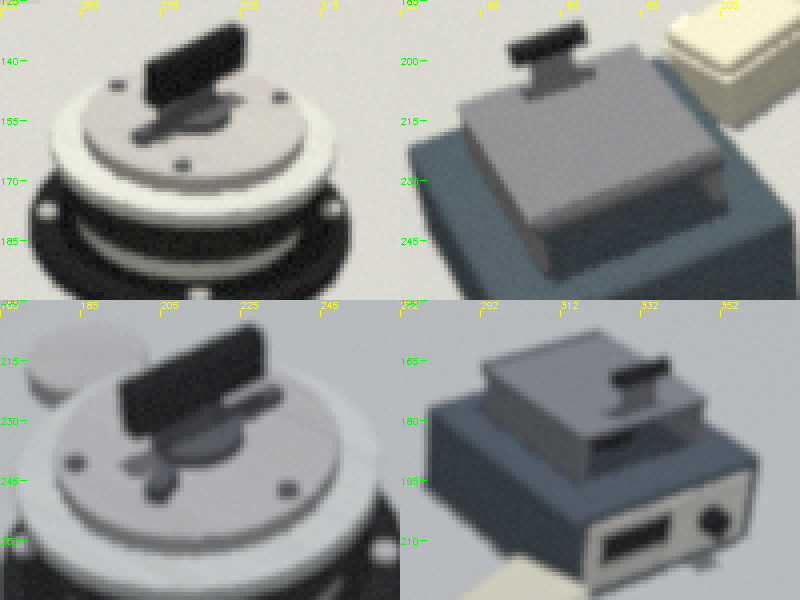

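The zoom shows these pixel positions:

| Feature | Scene | Side |
|---|---|---|
| Bar ends | (271.7,146.2), (295.7,136.7) | (231.2,212), (195.5,227) |
| Handle ends | (152.5,197.5), (171.2,193.7) | (339,166.5), (325,170.2) |
| Tab | (272,158) | (231,224) |
| Stop block | hidden | (205,246) |

Next I triangulate.

```bash
cat > h.py <<'E'
import numpy as np,cv2
from cell import robot, eyes
C={'scene':(387.456,250.468,195.428,[[0.758,-0.382,0.528,987.804],[0.652,0.457,-0.605,-473.998],[-0.01,0.803,0.596,552.631]]),
'side':(387.545,256.72,183.133,[[-0.746,0.345,-0.57,87.272],[-0.666,-0.376,0.644,550.626],[0.008,0.86,0.511,532.391]])}
def ray(n,p):
    f,cx,cy,M=C[n];M=np.array(M);d=M[:,:3]@[(p[0]-cx)/f,-(p[1]-cy)/f,-1];return M[:,3],d/np.linalg.norm(d)
def plane(n,p,z):
    o,d=ray(n,p);return np.round(o+d*(z-o[2])/d[2],1)
def tri(a,b):
    o1,d1=ray('scene',a);o2,d2=ray('side',b)
    t=np.linalg.lstsq(np.c_[d1,-d2],o2-o1,rcond=None)[0];p,q=o1+t[0]*d1,o2+t[1]*d2
    return np.round((p+q)/2,1),np.round(np.linalg.norm(p-q),1)
E
python3 - <<'E'
from h import *
for n,a,b in(('bar+x',(271.7,146.2),(231.2,212)),('bar-x',(295.7,136.7),(195.5,227)),('barC',(283.7,141.5),(213.2,220)),
 ('hR?',(152.5,197.5),(339,166.5)),('hL?',(171.2,193.7),(325,170.2)),('hC',(162,195.6),(332,168.4)),('tab',(272,158),(231,224))):print(n,*tri(a,b))
print('block',plane('side',(205,246),90))
# console box top corners / base ellipse centre / bar centre on plane
print(plane('scene',(283.7,141.5),117),plane('side',(213.2,220),117),plane('scene',(162,195.6),116),plane('side',(332,168.4),116))
print('case',plane('scene',(210,199),22),'cyl',plane('scene',(273,260),35),'disc',plane('scene',(327,222),8))
for p in((129,237),(146.5,245)):pass
# disc ellipse (steel) in both via visible extremes: base ellipse outer fit on dark mask
for n,(u0,v0,u1,v1) in(('scene',(238,160,326,203)),('side',(160,225,270,300))):
    p=np.load(f'pics/{n}0.npy').astype(int)
    m=np.zeros(p.shape[:2],np.uint8);m[v0:v1,u0:u1]=(p[v0:v1,u0:u1].sum(2)<150)*255
    c=max(cv2.findContours(m,cv2.RETR_EXTERNAL,cv2.CHAIN_APPROX_NONE)[0],key=len)[:,0]
    w=np.array([plane(n,q,7) for q in c])[:,:2]
    # outer boundary only
    from scipy.optimize import least_squares
    c0=w.mean(0);r=np.array([100.])
    s=least_squares(lambda x:np.hypot(*(w-x).T)-100,c0,loss='soft_l1',f_scale=2);print(n,'rig',s.x)
E
```

```text
bar+x [516.2 139.3 117.7] 3.3
bar-x [531.1 212.8 116.6] 2.6
barC [523.1 177.1 116.3] 1.4
hR? [ 463.2 -154.7  116.2] 1.3
hL? [ 478.9 -122.3  114.1] 0.5
hC [ 471.  -138.3  115.1] 0.9
tab [518.9 138.2  88.1] 3.2
block [503.9 215.1  90. ]
[524.3 176.7 117. ] [521.7 177.4 117. ] [ 472.7 -138.9  116. ] [ 470.  -137.3  116. ]
case [456.   -4.7  22. ] cyl [690.  -72.3  35. ] disc [694.2 111.8   8. ]
scene rig [520.14352784 181.98021586]
side rig [532.85762551 167.84199396]
```

```bash
echo '[[1, [-200, -160, 0], [0, 0, -0.8]], [1, [-200, -160, 0], [0, 0, -0.8]], [1, [-200, -160, 0], [0, 0, -0.8]], [1, [-200, -160, 0], [0, 0, -0.8]], [1, [-200, -160, 0], [0, 0, -0.8]], [1, [-200, -160, 0], [0, 0, -0.8]], [1, [-200, -160, 0], [0, 0, -0.8]], [1, [-200, -160, 0], [0, 0, -0.8]]]' | python3 jog.py 60
cat >> h.py <<'E'
from scipy.spatial.transform import Rotation as Ro
def go(p,yaw):
    "shift and turn in tool axes to TCP p with tool y at yaw (deg), pointing down"
    s=robot.state();R=Ro.from_rotvec(s['ee_rot'])
    c,q=np.cos(np.radians(yaw)),np.sin(np.radians(yaw))
    T=Ro.from_matrix(np.array([[-q,c,0],[c,q,0],[0,0,-1]],float)) if 1 else 0
    print('t',round(s['clock'],2),'pos',np.round(s['tool_pos'],1),'q',np.round(s['qpos'],2),'F',np.round(s['force'],1),'w',round(s['gripper_width'],3))
    print('shift',np.round(R.inv().apply(np.array(p)-s['tool_pos']),1),'rot',np.round((R.inv()*T).as_rotvec(),3))
E
python3 -c "
from h import *
go((523,177,370),168.5)"
```

```text
clock: 0.82
tool_pos: [344.7, 430.4, 404.7]
ee_rot: [-0.775, 3.044, -0.003]
force: [-0.1, -0.5, 0.5]
gripper_width: 1.0
finger_force: 0.0
t 0.82 pos [344.7 430.4 404.7] q [-0.95  0.28 -0.07  1.85  0.02  1.02  1.04] F [-0.1 -0.5  0.5] w 1.0
shift [ -35.4 -307.7   35.2] rot [-0.002 -0.001 -0.872]
```

```bash
echo '[[1, [-35, -308, 35], [0, 0, -0.872]], [1, [-35, -308, 35], [0, 0, -0.872]], [1, [-35, -308, 35], [0, 0, -0.872]], [1, [-35, -308, 35], [0, 0, -0.872]], [1, [-35, -308, 35], [0, 0, -0.872]], [1, [-35, -308, 35], [0, 0, -0.872]], [1, [-35, -308, 35], [0, 0, -0.872]], [1, [-35, -308, 35], [0, 0, -0.872]], [1, [-35, -308, 35], [0, 0, -0.872]], [1, [-35, -308, 35], [0, 0, -0.872]]]' | python3 jog.py
python3 - <<'E'
from h import *
go((523,177,272),168.5)
f=eyes.grab_frame('wrist');p=f['pixels'];M=f['world_from_camera']
P=lambda X:(lambda c:(f['cx']+f['fx']*c[0]/-c[2],f['cy']-f['fy']*c[1]/-c[2]))(np.linalg.inv(M)@[*X,1])
im=p[:,:,::-1].copy()
for X in((523,177,131),(516,140,131),(530,214,131)):cv2.circle(im,tuple(int(round(a)) for a in P(X)),2,(0,0,255),-1)
cv2.imwrite('pics/w1.png',im);np.save('pics/w1.npy',p);np.savez('pics/w1c.npz',M=M,k=[f['fx'],f['cx'],f['cy']])
E
```

```text
clock: 1.65
tool_pos: [522.4, 179.1, 369.0]
ee_rot: [1.985, -2.434, 0.001]
force: [0.0, 0.7, -0.4]
gripper_width: 1.0
finger_force: 0.0
t 1.65 pos [522.4 179.1 369. ] q [-0.4   0.32 -0.05  1.89  0.02  0.94  2.48] F [ 0.   0.7 -0.4] w 1.0
shift [ 1.8 -1.1 97. ] rot [ 0.    -0.001 -0.001]
```

View pics/w1.png

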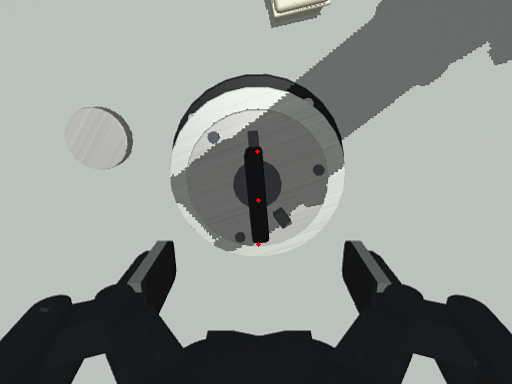

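The wrist view shows the bar running from about (254,147) to (260.5,242). My predicted line runs (257,151) to (258,244), so it is a few mm off and about 4° rotated. The tab is at (253,137) and the stop block at (283,218). I'll refine from this view.

Run:
```python
from h import *
z=np.load('pics/w1c.npz');M=z['M'];f,cx,cy=z['k']
p=np.load('pics/w1.npy').astype(int)
def pl(u,v,h):
    d=M[:3,:3]@[(u-cx)/f,-(v-cy)/f,-1];o=M[:3,3];return (o+d*(h-o[2])/d[2])[:2]
m=np.zeros(p.shape[:2],np.uint8);m[142:250,240:275]=p[142:250,240:275].sum(2)<70
n,l,s,c=cv2.connectedComponentsWithStats(m);i=1+s[1:,4].argmax();print(s[i])
pt=np.argwhere(l==i)[:,::-1].astype(np.float32);r=cv2.minAreaRect(pt);print(r)
b=cv2.boxPoints(r);print(b)
w=np.array([pl(*q,131) for q in b]);print(w.round(1),w.mean(0))
a=pl(254,147.5,131);e=pl(260.5,242,131);print(a,e,(a+e)/2,np.degrees(np.arctan2(*(a-e)[::-1])))
for q in((253,137),(283,218)):print(pl(*q,88))
print('disc centre flange',pl(257,184,83+8))
```

```text
[ 245  147   24   96 1618]
((256.2582092285156, 194.34017944335938), (95.42467498779297, 18.016611099243164), 84.80557250976562)
[[242.96722 147.63936]
 [260.90985 146.00822]
 [269.5492  241.041  ]
 [251.60657 242.67213]]
[[525.4 135.8]
 [512.4 137.3]
 [520.8 213.3]
 [535.1 211.9]] [523.42236041 174.57480935]
[517.52028959 137.32376319] [528.04105822 212.71871064] [522.7806739  175.02123692] -97.9438768765074
[518.54224609 134.93583434]
[506.50467318 214.6616177 ]
disc centre flange [523.53704001 176.18632441]
```

```bash
python3 -c "
from h import *
go((523.3,175.7,273),172)"
echo '[[1, [4, -1, 40], [0, 0, -0.062]], [1, [4, -1, 70], [0, 0, -0.062]], [1, [4, -1, 94], [0, 0, -0.062]], [1, [4, -1, 95.5], [0, 0, -0.062]], [1, [4, -1, 95.5], [0, 0, -0.062]]]' | python3 jog.py
python3 -c "
from h import *
go((523.3,175.7,273),172)"
```

```text
t 1.7 pos [521.2 181.4 369.3] q [-0.4   0.32 -0.05  1.89  0.02  0.94  2.48] F [-0.2  0.9  1. ] w 0.996
shift [ 5.2 -3.2 96.3] rot [ 0.001  0.    -0.059]
clock: 2.12
tool_pos: [520.0, 179.2, 273.4]
ee_rot: [2.07, -2.36, -0.003]
force: [0.0, -0.3, 1.3]
gripper_width: 1.002
finger_force: 0.0
t 2.12 pos [520.  179.2 273.4] q [-0.39  0.44 -0.06  1.96  0.04  0.74  2.53] F [ 0.  -0.3  1.3] w 1.002
shift [ 3.  -3.7  0.4] rot [ 0.003 -0.001  0.009]
```

```bash
echo '[[1, [0, 0, 0], [0, 0, 0]], [1, [0, 0, 0], [0, 0, 0]], [1, [0, 0, 0], [0, 0, 0]]]' | python3 jog.py | head -2; echo '[[1, [0, 0, 0], [0, 0, 0]]]' | python3 jog.py
python3 -c "
from h import *
go((523.3,175.7,273),172)"
```

```text
clock: 2.37
tool_pos: [521.8, 177.7, 276.0]
clock: 2.45
tool_pos: [521.6, 177.3, 275.5]
ee_rot: [-2.067, 2.363, -0.001]
force: [0.0, 0.0, -0.1]
gripper_width: 0.998
finger_force: 0.0
t 2.45 pos [521.6 177.3 275.5] q [-0.39  0.44 -0.06  1.96  0.04  0.74  2.53] F [ 0.   0.  -0.1] w 0.998
shift [ 1.4 -1.9  2.5] rot [-0.002  0.001  0.006]
```

```bash
echo '[[1, [1.5, -2, 1.5], [0, 0, 0]], [1, [1.5, -2, 1.5], [0, 0, 0]], [0, [1.5, -2, 1.5], [0, 0, 0]], [0, [1.5, -2, 1.5], [0, 0, 0]], [0, [1.5, -2, 1.5], [0, 0, 0]], [0, [1.5, -2, 1.5], [0, 0, 0]], [0, [1.5, -2, 1.5], [0, 0, 0]], [0, [1.5, -2, 1.5], [0, 0, 0]], [0, [1.5, -2, 1.5], [0, 0, 0]], [0, [1.5, -2, 1.5], [0, 0, 0]]]' | python3 jog.py 70
python3 -c "
from h import *
go((523.3,175.7,273),172)"
```

```text
clock: 3.28
tool_pos: [523.1, 175.2, 272.8]
ee_rot: [-2.068, 2.365, -0.0]
force: [1.0, 0.1, 0.9]
gripper_width: 0.147
finger_force: 69.5
t 3.28 pos [523.1 175.2 272.8] q [-0.39  0.44 -0.06  1.96  0.04  0.74  2.54] F [1.  0.1 0.9] w 0.147
shift [-0.5 -0.1 -0.2] rot [-0.     0.     0.006]
```

```bash
echo '[[0, [0, 0, 1], [0, 0, 0]], [0, [0, 0, 2], [0, 0, 0]], [0, [0, 0, 2], [0, 0, 0]], [0, [0, 0, 2], [0, 0, 0]]]' | python3 jog.py | grep -E 'pos|force'; echo '[[0, [0, 0, 1], [0, 0, 0]], [0, [0, 0, 2], [0, 0, 0]], [0, [0, 0, 2], [0, 0, 0]]]' | python3 jog.py| grep -E 'pos|force'
```

```text
tool_pos: [523.1, 175.2, 270.8]
force: [-0.8, -1.1, 4.0]
finger_force: 70.0
tool_pos: [523.1, 175.2, 268.6]
force: [-0.7, -0.7, 4.6]
finger_force: 70.1
```

```bash
echo '[[0, [0, 0, 1], [0, 0, 0]], [0, [0, 0, 1], [0, 0, 0]], [0, [0, 0, 1], [0, 0, 0]]]' | python3 jog.py | grep -E 'pos|force'; echo '[[0, [0, 0, 1], [0, 0, 0]], [0, [0, 0, 1], [0, 0, 0]], [0, [0, 0, 1], [0, 0, 0]]]' | python3 jog.py| grep -E 'pos|force'
```

```text
tool_pos: [523.1, 175.2, 267.8]
force: [0.5, -1.2, 4.3]
finger_force: 70.1
tool_pos: [523.2, 175.2, 266.8]
force: [0.5, -1.6, 4.6]
finger_force: 70.1
```

```bash
for i in 1 2 ; do echo '[[0, [0, 0, 1], [0, 0, 0]], [0, [0, 0, 1], [0, 0, 0]]]' | python3 jog.py | grep -E 'pos|^force'; done
```

```text
tool_pos: [523.1, 175.2, 265.8]
force: [-0.1, -0.8, 5.6]
tool_pos: [523.1, 175.2, 264.8]
force: [-0.6, -1.9, 5.1]
```

```bash
echo '[[0, [0, 0, 0.5], [0, 0, 0]], [0, [0, 0, 1], [0, 0, 0]], [0, [0, 0, 1], [0, 0, 0]]]' | python3 jog.py | grep -E 'pos|^force'
```

```text
tool_pos: [523.2, 175.2, 264.3]
force: [-1.6, -1.2, 9.3]
```

```bash
echo '[[0, [0, 0, 0.5], [0, 0, 0]], [0, [0, 0, 1], [0, 0, 0]], [0, [0, 0, 1], [0, 0, 0]]]' | python3 jog.py | grep -E 'pos|^force'
```

```text
tool_pos: [523.2, 175.2, 264.1]
force: [-4.0, -1.4, 17.7]
```

```bash
echo '[[0, [0, 0, 0.5], [0, 0, 0]], [0, [0, 0, 1], [0, 0, 0]], [0, [0, 0, 1], [0, 0, 0]]]' | python3 jog.py | grep -E 'pos|^force'
```

```text
tool_pos: [523.3, 175.3, 264.0]
force: [-6.9, -2.5, 24.8]
```

```bash
echo '[[0, [0, 0, -1], [0, 0, 0]], [0, [0, 0, -1], [0, 0, 0]]]' | python3 jog.py | grep -E 'pos|^force'; echo '[[0, [0, 0, 0], [0, 0, 0.08]], [0, [0, 0, 0], [0, 0, 0.16]], [0, [0, 0, 0], [0, 0, 0.24]], [0, [0, 0, 0], [0, 0, 0.32]], [0, [0, 0, 0], [0, 0, 0.4]], [0, [0, 0, 0], [0, 0, 0.48]]]' | python3 jog.py; python3 -c "
from h import *
s=robot.state();print(s['wrist_torque'],s['qpos'][6])"
```

```text
tool_pos: [523.2, 175.2, 264.1]
force: [-4.3, -2.1, 16.4]
clock: 6.12
tool_pos: [522.9, 175.4, 264.1]
ee_rot: [1.442, -2.791, -0.001]
force: [-6.0, -1.5, 18.5]
gripper_width: 0.152
finger_force: 72.2
[-0.38109067  1.26848217  0.30851091] 2.124067492092699
```

```bash
echo '[[0, [0, 0, 0], [0, 0, 0.1]], [0, [0, 0, 0], [0, 0, 0.2]], [0, [0, 0, 0], [0, 0, 0.3]], [0, [0, 0, 0], [0, 0, 0.4]], [0, [0, 0, 0], [0, 0, 0.5]], [0, [0, 0, 0], [0, 0, 0.6]], [0, [0, 0, 0], [0, 0, 0.7]], [0, [0, 0, 0], [0, 0, 0.8]]]' | python3 jog.py; python3 -c "
from h import *
s=robot.state();print(s['wrist_torque'],s['qpos'][6])"
```

```text
clock: 6.78
tool_pos: [522.6, 176.0, 264.1]
ee_rot: [0.241, -3.131, -0.002]
force: [-8.1, 0.4, 19.8]
gripper_width: 0.16
finger_force: 72.4
[-0.05441064  1.53453363  0.22457207] 1.4525074546751648
```

```bash
echo '[[0, [0.5, 0, -0.4], [0, 0, 0.05]], [0, [0.5, 0, -0.4], [0, 0, 0.15]], [0, [0.5, 0, -0.4], [0, 0, 0.25]], [0, [0.5, 0, -0.4], [0, 0, 0.35]], [0, [0.5, 0, -0.4], [0, 0, 0.45]], [0, [0.5, 0, -0.4], [0, 0, 0.55]], [0, [0.5, 0, -0.4], [0, 0, 0.65]]]' | python3 jog.py; python3 -c "
from h import *
s=robot.state();print(s['wrist_torque'],s['qpos'][6])
f=eyes.grab_frame('side');cv2.imwrite('pics/s2.png',cv2.resize(f['pixels'][190:300,150:290,::-1],None,fx=5,fy=5,interpolation=2))"
```

```text
clock: 7.37
tool_pos: [522.5, 176.5, 264.2]
ee_rot: [-0.771, -3.045, -0.004]
force: [-3.4, 2.6, 14.6]
gripper_width: 0.152
finger_force: 71.6
[0.37507309 0.93912923 0.21746556] 0.916433079459499
```

View pics/s2.png

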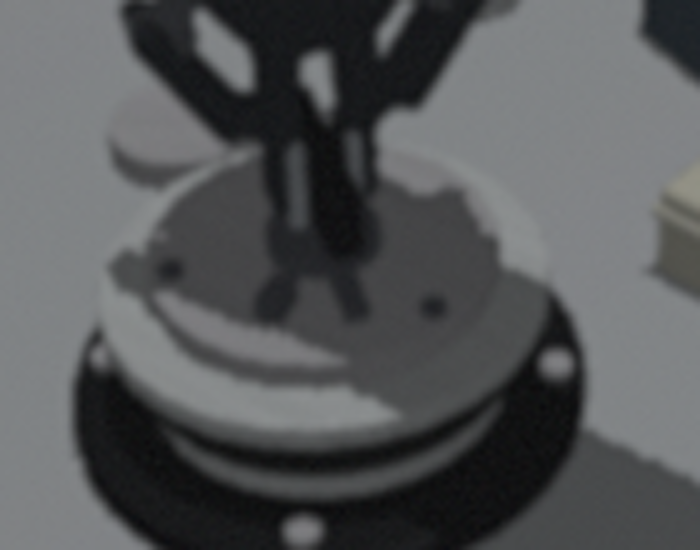

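The tab is at crop (350,300) and closing on the stop block at (275,298). The block hasn't moved, so the brake is holding. I'll keep turning until the torque rises.

```bash
echo '[[0, [0, 0, 0.1], [0, 0, 0.1]], [0, [0, 0, 0.1], [0, 0, 0.2]], [0, [0, 0, 0.1], [0, 0, 0.3]], [0, [0, 0, 0.1], [0, 0, 0.38]], [0, [0, 0, 0.1], [0, 0, 0.38]]]' | python3 jog.py|grep -E 'rot|^force'; python3 -c "
from h import *
s=robot.state();print(s['wrist_torque'],s['qpos'][6])"
```

```text
ee_rot: [-1.332, -2.845, -0.004]
force: [-3.5, 3.7, 15.6]
[ 0.59143128  1.00235672 -0.20545485] 0.6083287295570151
```

```bash
echo '[[0, [0, 0, 0], [0, 0, 0.06]], [0, [0, 0, 0], [0, 0, 0.12]], [0, [0, 0, 0], [0, 0, 0.12]]]' | python3 jog.py|grep -E 'rot|^force'; python3 -c "
from h import *
s=robot.state();print(s['wrist_torque'],s['qpos'][6])"
```

```text
ee_rot: [-1.498, -2.76, -0.004]
force: [-4.1, 3.6, 15.9]
[ 0.65903606  0.88687712 -0.21205349] 0.5127087006420317
```

```bash
echo '[[0, [0, 0, 0], [0, 0, 0.06]], [0, [0, 0, 0], [0, 0, 0.1]], [0, [0, 0, 0], [0, 0, 0.1]], [0, [0, 0, 0], [0, 0, 0.1]]]' | python3 jog.py|grep -E 'rot|^force'; python3 -c "
from h import *
s=robot.state();print(s['wrist_torque'],s['qpos'][6])
f=eyes.grab_frame('side');cv2.imwrite('pics/s3.png',cv2.resize(f['pixels'][190:300,150:290,::-1],None,fx=5,fy=5,interpolation=2))"
```

```text
ee_rot: [-1.631, -2.684, -0.005]
force: [-3.0, 3.8, 15.7]
[ 0.64421453  0.9356044  -0.20590311] 0.43461617034160643
```

View pics/s3.png

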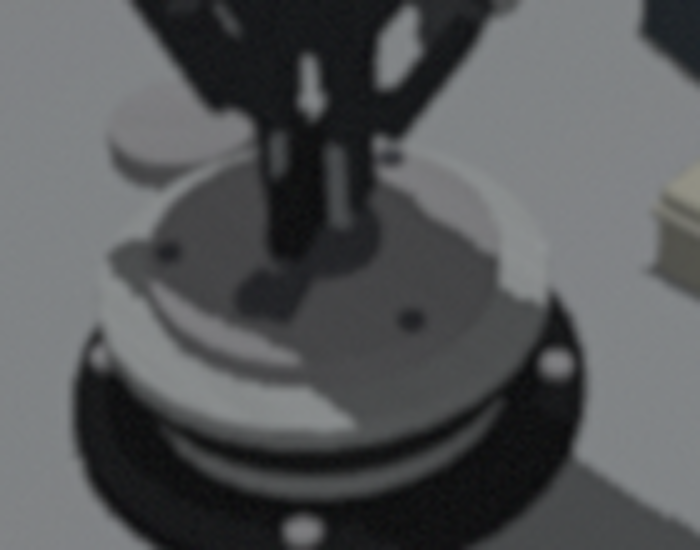

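The tab is now against the block at crop (270,295). The block and table have slipped round slightly together, so the nut is at its stop. I'll release and retreat.

```bash
echo '[[0, [0, 0, -3], [0, 0, 0]], [0, [0, 0, -6], [0, 0, 0]], [0, [0, 0, -9], [0, 0, 0]], [0, [0, 0, -10.5], [0, 0, 0]], [0, [0, 0, -10.5], [0, 0, 0]]]' | python3 jog.py|grep -E 'pos|^force'
echo '[[0.6, [0, 0, 0], [0, 0, 0]], [0.6, [0, 0, 0], [0, 0, 0]], [0.6, [0, 0, 0], [0, 0, 0]], [0.6, [0, 0, 0], [0, 0, 0]], [0.6, [0, 0, -30], [0, 0, 0]], [0.6, [0, 0, -60], [0, 0, 0]], [0.6, [0, 0, -60], [0, 0, 0]]]' | python3 jog.py
python3 - <<'E'
from h import *
f=eyes.grab_frame('wrist')
im=f['pixels'][:,:,::-1].copy();cv2.imwrite('pics/w4.png',im)
go((471,-138.5,370),64.2)
E
```

```text
tool_pos: [522.4, 176.8, 272.9]
force: [3.4, 5.7, -4.8]
clock: 9.47
tool_pos: [524.5, 174.5, 338.1]
ee_rot: [1.632, 2.68, 0.009]
force: [0.6, 0.9, 0.4]
gripper_width: 0.602
finger_force: 0.0
t 9.52 pos [523.7 174.8 336. ] q [-0.96  0.42  0.67  1.95 -0.33  0.88  0.36] F [ 0.1  0.1 -0.1] w 0.601
shift [-254.1 -190.5  -35. ] rot [ 0.005  0.002 -0.643]
```

View pics/w4.png

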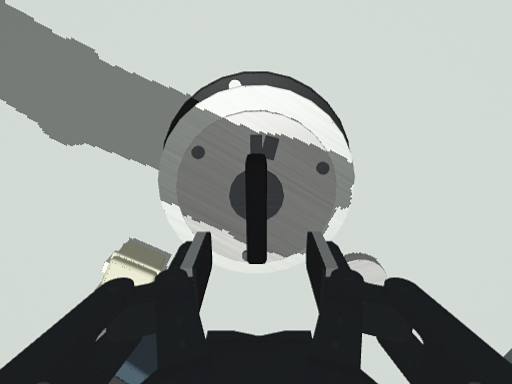

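The nut bar is released, with the tab at (256,144) touching the block at (271,147). Next is the guard handle.

```bash
echo '[[0.7, [-254, -190, -35], [0, 0, -0.643]], [0.7, [-254, -190, -35], [0, 0, -0.643]], [0.7, [-254, -190, -35], [0, 0, -0.643]], [0.7, [-254, -190, -35], [0, 0, -0.643]], [0.7, [-254, -190, -35], [0, 0, -0.643]], [0.7, [-254, -190, -35], [0, 0, -0.643]], [0.7, [-254, -190, -35], [0, 0, -0.643]], [0.7, [-254, -190, -35], [0, 0, -0.643]], [0.7, [-254, -190, -35], [0, 0, -0.643]]]' | python3 jog.py >/dev/null; echo '[[0.7, [0, 0, 0], [0, 0, 0]], [0.7, [0, 0, 0], [0, 0, 0]], [0.7, [0, 0, 0], [0, 0, 0]], [0.7, [0, 0, 0], [0, 0, 0]]]' | python3 jog.py >/dev/null
python3 - <<'E'
from h import *
f=eyes.grab_frame('wrist')
M=f['world_from_camera'];p=f['pixels'];np.save('pics/w5.npy',p);np.savez('pics/w5c.npz',M=M,k=[f['fx'],f['cx'],f['cy']])
im=p[:,:,::-1].copy();cv2.imwrite('pics/w5.png',im)
go((471,-138.5,271),64.2)
E
```

```text
t 10.65 pos [ 471.  -136.4  368.1] q [-0.4   0.25  0.66  2.06 -0.19  0.9   1.48] F [ 0.3 -0.4  0.4] w 0.7
shift [-1.  -1.8 97.1] rot [-0.    -0.001  0.003]
```

View pics/w5.png

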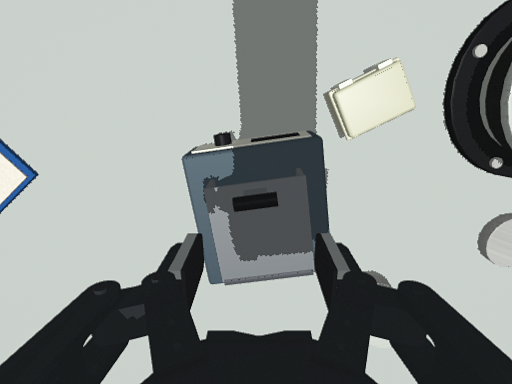

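The wrist view shows the handle from (233,203) to (278,199), about 6° off the tool axis. The guard's front edge runs (207,184) to (307,175), and the hinge edge runs (225,284) to (313,274).

Run:
```python
from h import *
z=np.load('pics/w5c.npz');M=z['M'];f,cx,cy=z['k'];p=np.load('pics/w5.npy').astype(int)
def pl(u,v,h):
    d=M[:3,:3]@[(u-cx)/f,-(v-cy)/f,-1];o=M[:3,3];return (o+d*(h-o[2])/d[2])[:2]
m=np.zeros(p.shape[:2],np.uint8);m[192:214,226:284]=p[192:214,226:284].sum(2)<90
n,l,s,c=cv2.connectedComponentsWithStats(m);i=1+s[1:,4].argmax()
r=cv2.minAreaRect(np.argwhere(l==i)[:,::-1].astype(np.float32));print(s[i],r)
yaw=lambda a,b:np.degrees(np.arctan2(*(b-a)[::-1]))
b=cv2.boxPoints(r);w=np.array([pl(*q,119) for q in b]);print(w,w.mean(0))
print('handle c',pl(*r[0],118))
for a,e,h in(((233,203),(278,199),118),((207,184),(307,175),93),((225,284),(313,274),91)):
    A,B=pl(*a,h),pl(*e,h);print(A,B,(A+B)/2,yaw(A,B))
```

```text
[233 192  45  19 599] ((254.83187866210938, 201.4890899658203), (13.612861633300781, 43.944435119628906), 82.40535736083984)
[[ 461.5804862  -154.2148549 ]
 [ 472.24093163 -120.6359776 ]
 [ 483.31291575 -124.10571404]
 [ 472.5651477  -158.21129367]] [ 472.42487032 -139.29196005]
handle c [ 472.72092255 -139.39283594]
[ 466.23630097 -155.93420757] [ 478.88757956 -121.58654634] [ 472.56194027 -138.76037696] 69.77972749943113
[ 447.60447323 -174.64945236] [478.27879315 -91.64030487] [ 462.94163319 -133.14487861] 69.71924684661833
[ 547.37713964 -209.13202454] [ 574.71995683 -125.32509713] [ 561.04854823 -167.22856084] 71.9305859097602
```

```bash
python3 -c "
from h import *
go((472.2,-139,273),70.6)"
echo '[[0.7, [-2.5, -1.5, 30], [0, 0, -0.11]], [0.7, [-2.5, -1.5, 60], [0, 0, -0.11]], [0.7, [-2.5, -1.5, 85], [0, 0, -0.11]], [0.7, [-2.5, -1.5, 95], [0, 0, -0.11]], [0.7, [-2.5, -1.5, 95], [0, 0, -0.11]], [0.7, [-2.5, -1.5, 95], [0, 0, -0.11]], [0.7, [-2.5, -1.5, 95], [0, 0, -0.11]]]' | python3 jog.py
python3 -c "
from h import *
go((472.2,-139,273),70.6)"
```

```text
t 10.65 pos [ 471.  -136.4  368.1] q [-0.4   0.25  0.66  2.06 -0.19  0.9   1.48] F [ 0.3 -0.4  0.4] w 0.7
shift [-2.3 -1.8 95.1] rot [-0.    -0.001 -0.109]
clock: 11.23
tool_pos: [473.0, -140.3, 274.7]
ee_rot: [0.53, 3.094, 0.0]
force: [-0.7, -0.4, 0.5]
gripper_width: 0.702
finger_force: 0.0
t 11.23 pos [ 473.  -140.3  274.7] q [-0.29  0.4   0.56  2.13 -0.33  0.69  1.72] F [-0.7 -0.4  0.5] w 0.702
shift [1.2 1.  1.7] rot [ 0.     0.002 -0.001]
```

```bash
echo '[[0.7, [1, 1, 2], [0, 0, 0]], [0.2, [1, 1, 2], [0, 0, 0]], [0.2, [1, 1, 2], [0, 0, 0]], [0.2, [1, 1, 2], [0, 0, 0]], [0.2, [1, 1, 2], [0, 0, 0]], [0.2, [1, 1, 2], [0, 0, 0]], [0.2, [1, 1, 2], [0, 0, 0]], [0.2, [1, 1, 2], [0, 0, 0]]]' | python3 jog.py 30
python3 -c "
from h import *
go((472.2,-139,273),70.6)
R=Ro.from_rotvec(robot.state()['ee_rot'])
x=np.array([.943,-.332]);r=np.hypot(88,27);a0=np.arctan2(27,-88)
for t in np.arange(.2,2,.2):
    a=a0-t;d=np.r_[x*(r*np.cos(a)+88),r*np.sin(a)-27];print(round(t,1),np.round(R.inv().apply(d),0))
"
```

```text
clock: 11.9
tool_pos: [471.6, -139.9, 272.5]
ee_rot: [0.532, 3.095, -0.001]
force: [-2.9, -1.7, 8.3]
gripper_width: 0.413
finger_force: 29.1
t 11.9 pos [ 471.6 -139.9  272.5] q [-0.29  0.41  0.56  2.13 -0.33  0.69  1.72] F [-2.9 -1.7  8.3] w 0.413
shift [-0.3  1.  -0.5] rot [-0.     0.001 -0.002]
0.2 [ -7.   0. -17.]
0.4 [-17.   0. -32.]
0.6 [-31.   0. -45.]
0.8 [-46.   0. -55.]
1.0 [-63.   0. -62.]
1.2 [-81.   0. -65.]
1.4 [-100.    0.  -64.]
1.6 [-118.    0.  -60.]
1.8 [-134.    0.  -52.]
```

```bash
echo '[[0.2, [-3, 0, -9], [0, 0, 0]], [0.2, [-7, 0, -17], [0, 0, 0]], [0.2, [-12, 0, -25], [0, 0, 0]], [0.2, [-17, 0, -32], [0, 0, 0]], [0.2, [-24, 0, -39], [0, 0, 0]], [0.2, [-31, 0, -45], [0, 0, 0]], [0.2, [-38, 0, -50], [0, 0, 0]], [0.2, [-46, 0, -55], [0, 0, 0]], [0.2, [-54, 0, -59], [0, 0, 0]], [0.2, [-63, 0, -62], [0, 0, 0]]]' | python3 jog.py; echo '[[0.2, [-9, 0, -2], [0, 0, 0]], [0.2, [-18, 0, -3], [0, 0, 0]], [0.2, [-28, 0, -3], [0, 0, 0]], [0.2, [-37, 0, -2], [0, 0, 0]], [0.2, [-46, 0, 0], [0, 0, 0]], [0.2, [-55, 0, 2], [0, 0, 0]], [0.2, [-63, 0, 5], [0, 0, 0]], [0.2, [-71, 0, 10], [0, 0, 0]], [0.2, [-73, 0, 12], [0, 0, 0]], [0.2, [-73, 0, 12], [0, 0, 0]]]' | python3 jog.py
python3 - <<'E'
from h import *
f=eyes.grab_frame('scene');cv2.imwrite('pics/s6.png',cv2.resize(f['pixels'][120:290,80:280,::-1],None,fx=3,fy=3,interpolation=2))
E
```

```text
clock: 12.73
tool_pos: [532.2, -159.6, 334.0]
ee_rot: [0.53, 3.096, 0.002]
force: [-1.8, 3.2, 0.8]
gripper_width: 0.413
finger_force: 31.0
clock: 13.57
tool_pos: [603.9, -182.9, 322.7]
ee_rot: [0.526, 3.09, 0.003]
force: [4.0, 5.4, 7.4]
gripper_width: 0.411
finger_force: 33.8
```

View pics/s6.png

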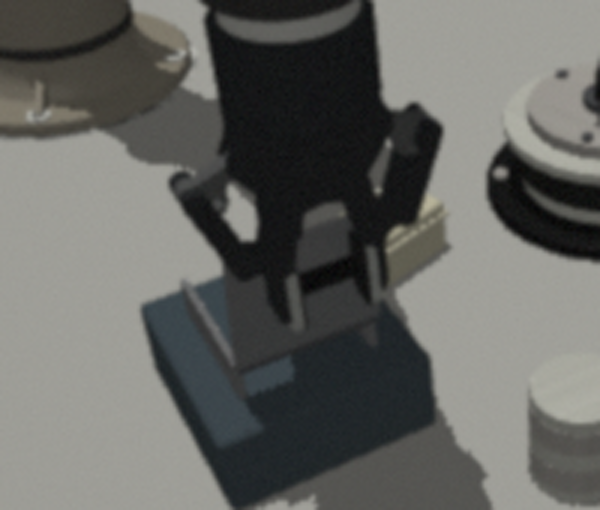

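The guard stands past upright, with the handle held at crop (335,270). I'll release and lift clear.

```bash
echo '[[0.75, [0, 0, 0], [0, 0, 0]], [0.75, [0, 0, 0], [0, 0, 0]], [0.75, [0, 0, 0], [0, 0, 0]], [0.75, [0, 0, 0], [0, 0, 0]], [0.75, [0, 0, -25], [0, 0, 0]], [0.75, [0, 0, -60], [0, 0, 0]], [0.75, [0, 0, -80], [0, 0, 0]], [0.75, [0, 0, -80], [0, 0, 0]]]' | python3 jog.py 40
echo '[[0, [40, 0, 0], [0, 0, 0]], [0, [80, 0, 0], [0, 0, 0]], [0, [104, 0, 0], [0, 0, 0]], [0, [104, 0, 0], [0, 0, 0]], [0, [104, 0, 0], [0, 0, 0]], [0, [104, 0, 0], [0, 0, 0]], [0, [104, 0, 0], [0, 0, 0]]]' | python3 jog.py
python3 - <<'E'
from h import *
f=eyes.grab_frame('wrist');cv2.imwrite('pics/w7.png',f['pixels'][:,:,::-1]);M=f['world_from_camera']
c=np.linalg.inv(M)@[504.1,-150.3,82,1];print(f['cx']+f['fx']*c[0]/-c[2],f['cy']+f['fy']*c[1]/c[2])
np.savez('pics/w7c.npz',M=M,k=[f['fx'],f['cx'],f['cy']])
go((504.1,-150.3,265),70.6)
E
```

```text
clock: 14.28
tool_pos: [600.8, -185.9, 406.3]
ee_rot: [0.532, 3.088, -0.001]
force: [1.2, -1.3, -0.1]
gripper_width: 0.754
finger_force: 0.0
clock: 14.87
tool_pos: [502.7, -149.9, 401.5]
ee_rot: [0.531, 3.095, -0.001]
force: [0.0, 0.1, -0.1]
gripper_width: 0.003
finger_force: 0.0
257.8738255653615 176.7312649513617
t 14.92 pos [ 502.7 -149.9  401.4] q [-0.37  0.26  0.65  1.95 -0.19  0.99  1.6 ] F [0.7 0.3 0.6] w -0.0
shift [ -1.4   0.2 136.4] rot [-0.001  0.001 -0.001]
```

View pics/w7.png

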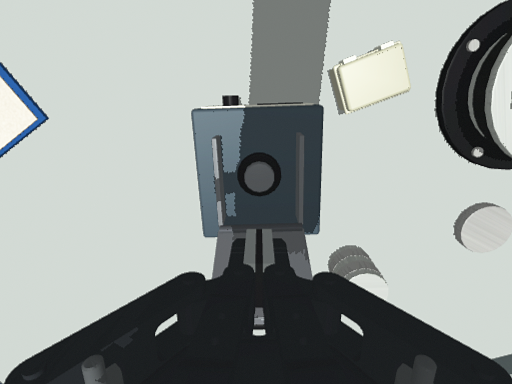

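The button centre is at (259,177) and my prediction was (258,177). The guard is standing open. I'll press.

```bash
echo '[[0, [-1, 0, 40], [0, 0, 0]], [0, [-1, 0, 80], [0, 0, 0]], [0, [-1, 0, 115], [0, 0, 0]], [0, [-1, 0, 135], [0, 0, 0]], [0, [-1, 0, 140], [0, 0, 0]], [0, [-1, 0, 140], [0, 0, 0]], [0, [-1, 0, 140], [0, 0, 0]]]' | python3 jog.py|grep -E 'pos|^force'; echo '[[0, [0, 0, 2], [0, 0, 0]], [0, [0, 0, 4], [0, 0, 0]], [0, [0, 0, 7], [0, 0, 0]], [0, [0, 0, 9], [0, 0, 0]], [0, [0, 0, 9], [0, 0, 0]]]' | python3 jog.py
```

```text
tool_pos: [503.6, -150.5, 262.2]
force: [0.6, 0.0, 1.7]
clock: 15.92
tool_pos: [503.4, -150.0, 252.9]
ee_rot: [0.531, 3.094, 0.0]
force: [1.8, -0.8, 2.3]
gripper_width: 0.002
finger_force: 1.4
```

```bash
echo '[[0, [0, 0, 2], [0, 0, 0]], [0, [0, 0, 4], [0, 0, 0]], [0, [0, 0, 4], [0, 0, 0]]]' | python3 jog.py|grep -E 'pos|^force'; echo '[[0, [0, 0, 1], [0, 0, 0]], [0, [0, 0, 1.5], [0, 0, 0]], [0, [0, 0, 1.5], [0, 0, 0]]]' | python3 jog.py|grep -E 'pos|^force'
```

```text
tool_pos: [503.4, -150.2, 249.4]
force: [-1.1, 1.5, 10.9]
tool_pos: [503.4, -150.4, 249.1]
force: [-4.8, 3.4, 26.3]
```

The force climbed to 26 N with no more travel, so the button is fully in. I'll retract and check.

```bash
echo '[[0, [0, 0, -20], [0, 0, 0]], [0, [0, 0, -60], [0, 0, 0]], [0, [0, 0, -100], [0, 0, 0]], [0, [0, 0, -140], [0, 0, 0]], [0, [0, 0, -150], [0, 0, 0]], [0, [0, 0, -150], [0, 0, 0]], [0, [0, 0, -150], [0, 0, 0]]]' | python3 jog.py|grep -E 'pos|^force'
python3 - <<'E'
from h import *
a=[eyes.grab_frame(n)['pixels'][:,:,::-1] for n in('side','wrist')]
cv2.imwrite('pics/f8.png',cv2.resize(np.hstack(a),(800,300)))
E
```

```text
tool_pos: [502.4, -149.7, 396.6]
force: [0.3, -0.5, -1.2]
```

View pics/f8.png

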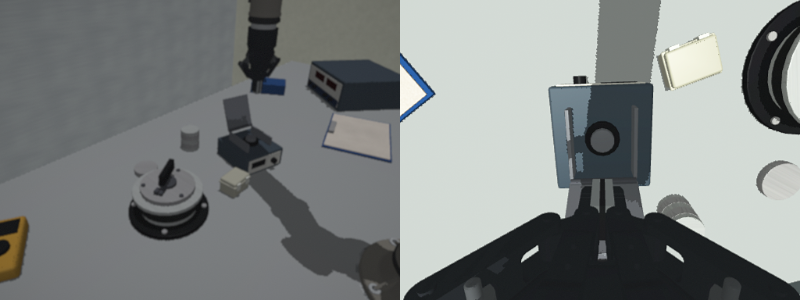

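The guard stands open at (237,113), the button at (602,138) is free, the bystanders are in place and the arm is clear of everything.

```bash
python3 -c "
from cell import robot, eyes
print(robot.sign_off())"
```

```text
the job is handed in; nothing more can be done
None
```

I handed the job in with the wing nut at its stop, the guard standing open, the button pressed fully in and released, and the other things undisturbed in the last pictures; the sign-off gave no verdict.

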